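Draw a bin of hammer blanks out of a low forge rack with the draw hook

ROBOT

A 6-joint arm with a two-finger parallel gripper is mounted at the origin on the work surface. World frame = base frame: x ahead of the robot, y to its left, z up, the work surface at z = 0. Lengths are in m, angles in rad, forces in N, time in s.
With the tool pointing down it reaches from about 0.35 to 0.775 m from the base axis. Payload 7.3 kg.
Tool frame: the origin (TCP) lies at the very end of the fingers, on their centre line; the grasp point (between the pads) lies 19 mm behind it; z points along the fingers, y is the line along which they close (so a half turn about z gives the same grasp; the last joint's range is limited). The gripper opens to 92 mm and grips with 3 to 60 N. Pads are 19 mm wide; open, the fingers measure 130 mm over their backs; the gripper's body (75 mm by 190 mm) begins 47 mm behind the grasp point.
Start: joints at [-1.402, 0.342, 1.524, -0, 1.275, -0.146], TCP at [0.163, -0.499, 0.227] pointing down, gripper open.
Joint ranges: [-2.53, 2.53], [-0.77, 2.02], [0.04, 2.7], [-1, 4.14], [0.28, 2.66], [-3.11, 3.11]. Speed limits (rad/s): [2.57, 2.57, 3.14, 3.14, 3.14, 3.14].

INTERFACE

Orientations are given as a rotation vector (axis times angle).
In Python, from workcell import * gives the robot as it stands.
- The arm moves only by the tool arm_command, never from a script. Its argument "targets" is a list of rows, each a list of 7 numbers: the finger opening in cm, from 0 to 9.18, then the shift along the tool's x, y, z in cm, then the turn, a rotation vector about the tool's x, y, z in rad. A call has 1 to 10 rows; each row is the pose to reach, as a shift and turn from the pose commanded when the call began, along the tool's axes at that moment; what a row does not reach only later rows make up. A row lasts 1/8 s, in which the tool goes at most 62.5 mm and 10.7 degrees, less where a joint would pass 70% of its speed; a pose out of reach is approached as far as the arm can. A call with a gripper value outside its range is refused whole. The fingers move at their own pace and stop on an object; "squeeze" is the grip in N (left out, the last holds). Time passes only in rows, so rows that repeat a pose let the fingers close. It gives the time, the measured TCP pose, the force, the opening and the grip force at its end, in the units of the state.
- get_state(): the state, without advancing time (a new reading comes with each control period).
- capture(name): name is "side" or "top" or "wrist"; returns a dict with "image" (420x560x3 uint8, blue, green, red), "vertical_fov" (degrees; the focal length in pixels is half the picture's height over the tangent of half this angle, whatever the lens; pixels are square), "cx", "cy" (the principal point, pixels), "k1" (the pictures are not rectified: a ray, as slopes to the right and down, at radius r is drawn at 1 + k1 r^2 times it, then the intrinsics apply), "cam_to_world" (4x4, takes a point from camera to world coordinates). Camera axes: x right, y up, looking along -z (the intrinsics and any distortion apply to the point x, -y, -z); pixel columns grow to the right and rows downward; lengths in m; the calibration is good to about 2 mm. A picture is of the moment at which its call begins. There is no depth.
- job_done(): hands the job in; it is judged then, once.
The state is a dict: "time_s": time; "joints": joint angles; "qvel": joint speeds; "joint_torque": joint torques, N m; "tcp_pos": TCP position; "orientation": TCP orientation; "force": force on the tool from outside, world axes, zero at the start; "moment": the same for the moment, N m; "grip_width": finger opening in m; "finger_force": force on a finger pad.
Only numpy, scipy, OpenCV 4.12 (cv2) and the standard library are available. Lean on these libraries where they do the work, as an engineer would, in place of code of your own. Each camera call takes 0.05 s, during which the arm holds its last target. There are 200 camera calls.

TASK

Take the draw hook from its rest, reach it under the bars of the low rack, turn its bill down inside the front lip of the open bin and draw the bin forward until it stands flush and square against the stop plate, without ramming it and without touching it with the gripper. Then unhook it and lay the hook back flat across the two battens of its rest, pointing the way it lay. Leave the closed box in the rack and the other things on the bench where they are.

Things in the scene. Friction and masses are not known exactly. Their poses are not given: they have to be found in the camera images.
- rack: Fixed low steel rack, 350 wide, 300 deep. Origin: on the bench under the middle of its front edge; x points into the rack, y left, z up. Roof: six flat bars along x, 22 wide, 42 apart, from 105 to 113 above the bench (cross strips to 119); wooden blanks lie on its rear, up to 170. Posts 20 square at y +-165, x 10 and 290. No floor: things in it stand on the bench
- rack_stop (a point): Middle of the top edge of the fixed steel stop plate that ends the open landing in front of the rack, on the face towards the rack: (-80, 0, 55) in the rack's frame. The plate stands upright along the rack's y, 330 wide, 55 high, 8 thick
- bin: Loose open metal bin, 150 long (x), 120 wide (y), 70 high, 4 thick, 0.5 to 0.95 kg; drags at 2 to 9 N. Origin: centre of its underside; x to its rear, as the rack's within 0.1 rad. In the left or right half of the rack, its front wall 40 to 80 inside the rack's front, 35 between rim and roof bars. Empty down to the floor from the front wall back to x = 0; hammer blanks fixed behind that, up to 71 high
- bin_front (a point): Point on the bin's front wall, outer face: (-75, 0, 30) in the bin's frame. The wall's inner face is at x = -71; its lip is 6 thick and folded out to x = -85 at the top, z 64 to 70. Axes as the bin's
- hook: Loose draw hook, 0.2 kg, lying flat on its rest. Origin: underside of the wooden handle, below the place to grip. x along the shank to the bill, y away from the side the bill points to, z up as it lies. Handle x -70 to 30, 24 wide, 20 thick (z 0 to 20). Shank 10 square on the centre line (y 0, z 10), x 30 to 245. Bill 10 square, x 235 to 245, square off the shank to y -65
- hook_tip (a point): End of the bill: (240, -65, 10) in the hook's frame. The bill sticks out sideways, to the right looking from handle to bill; tilting the held hook about its shank by 30 to 45 degrees turns the bill down
- rest: Fixed hook rest: plywood board 240 by 100 by 8 with two wooden battens across, 90 long (y), 18 wide: at x -52, top 30 above the bench (under the handle), and at x 105, top 35 above the bench (under the shank). Origin: on the bench, below the hook's origin when the hook lies properly (its x along the rest's x, its origin 30 above the bench)
- closed_box: Loose closed sheet metal box, 114 by 79 by 54 high, beside the bin in the other half of the rack. Origin: centre of its underside. Leave it
- hammer: Loose hammer lying on the bench beyond the hook. Leave it
- bottle: Loose clear bottle, 70 across, 200 tall, at the bench's far right. Origin: centre of its underside. Leave it
- can: Loose metal can, 72 across, 100 tall, on the bench near the rack's side towards the robot. Origin: centre of its underside. Leave it
- block: Loose steel block, 110 by 70 by 50 high, to the right of the hook rest. Origin: centre of its underside. Leave it
- blank: Loose round wooden handle blank, 28 across, 130 long, lying on the bench between the robot and the hook rest and rack. Leave it

How it is judged:
On the way, in this order (a step that is already met when the one before it is completed fails the run):
1. the hook's bill is down inside the bin behind its front lip, at least 10 mm below the rim, with the bin still in the rack (z of hook_tip in the frame of bin below 0.06 m and x of hook_tip in the frame of bin between -0.072 and 0 m and y of hook_tip in the frame of bin between -0.058 and 0.058 m and x of bin_front in the frame of rack above 0.02 m), for 0.1 s.
2. the bin is drawn up to the stop plate with the hook still in it (x of bin_front in the frame of rack below -0.0765 m and z of hook_tip in the frame of bin below 0.065 m and x of hook_tip in the frame of bin between -0.072 and 0 m), for 0.1 s.
At the end, for the whole second after the job is handed in: Bin upright and still against the stop plate: middle of its front wall within 3.5 mm of it, square within 2 degrees. Hook flat and still across both battens, within 30 mm lengthwise and 35 mm sideways of its proper place, pointing along the rest within 14 degrees (x of bin_front in the frame of rack between -0.085 and -0.0765 m and angle between the x axis of bin and the x axis of rack, either way round below 0.035 rad and angle between bin's own z axis and vertical below 0.03 rad and linear speed of each of bin, hook below 0.01 m/s and x of hook in the frame of rest between -0.03 and 0.03 m and y of hook in the frame of rest between -0.035 and 0.035 m and z of hook in the frame of rest between 0.025 and 0.035 m and angle between hook's own z axis and vertical below 0.08 rad and angle between the x axis of hook and the x axis of rest, either way round below 0.25 rad and x of hook_tip in the frame of rest above 0.1 m); the robot touches nothing.
It fails at once if the gripper touches the bin (contact force between the fingers and bin above 1 N).
It fails at once if the bin is rammed against the stop plate or a post (over 40 N) (contact force between bin and rack above 40 N).
It fails at once if the bin is tipped by more than 15 degrees (angle between bin's own z axis and vertical above 0.26 rad).
It fails at once if the closed box is shifted by more than 12 mm (distance of closed_box from where it was at the start of the episode above 0.012 m).
It fails at once if another thing on the bench is shifted by more than 20 mm (distance of any of hammer, bottle, can, block, blank from where it was at the start of the episode above 0.02 m).
It also fails if it takes over 59 s, if anything falls off the work surface, if the arm or the gripper's body presses on something with over 40 N, if the wrist force passes 120 N, or if a joint passes its speed limit or range.

## Working session

There is one attempt and no reset: what is moved stays moved. The work goes in short steps, Python scripts to look and compute and a tool call to move; the robot and the scene stay as the last step left them, time stands still between calls to the robot, and variables do not carry over. Pictures are saved under pics/ and viewed, at most 10 in all, crops included, and the job is handed in when it is done.

Besides the shell and the picture viewer there is one more tool, called after "Call:" as name(argument=value, ...) on one line, values as JSON. arm_command: Moves the arm, as the interface text tells. Its arguments: {"type":"object","properties":{"targets":{"type":"array"},"squeeze":{"type":"number"}},"required":["targets"]}

```bash
mkdir -p pics; ls
cat > h.py <<'E'
import numpy as np, cv2
from workcell import *
from scipy.spatial.transform import Rotation as R
def cam(n):
    return capture(n)
def ray(c,u,v):
    h,w=c["image"].shape[:2]
    f=h/2/np.tan(np.radians(c["vertical_fov"])/2)
    d=np.array([(u-c["cx"])/f,(v-c["cy"])/f]); k=c["k1"]; p=d.copy()
    for _ in range(30): p=d/(1+k*(p@p))
    T=np.array(c["cam_to_world"]); r=T[:3,:3]@np.array([p[0],-p[1],-1]); return T[:3,3],r
def onz(c,u,v,z):
    o,r=ray(c,u,v); return o+r*(z-o[2])/r[2]
def proj(c,P):
    h,w=c["image"].shape[:2]
    f=h/2/np.tan(np.radians(c["vertical_fov"])/2)
    T=np.array(c["cam_to_world"]); q=T[:3,:3].T@(np.array(P)-T[:3,3])
    p=np.array([q[0],-q[1]])/-q[2]; p=p*(1+c["k1"]*(p@p)); return p*f+[c["cx"],c["cy"]]
E
python3 - <<'E'
from h import *
import pickle
C={}
for n in("side","top","wrist"):
    c=cam(n);C[n]=c;cv2.imwrite(f"pics/{n}0.png",c["image"]);print(n,c["vertical_fov"],c["cx"],c["cy"],c["k1"],np.round(c["cam_to_world"],3).tolist())
pickle.dump(C,open("c0.pkl","wb"))
print(get_state())
E
```

```text
pics
side 44.45666920348591 284.5905747760166 205.57835816072094 0.03976346729458054 [[-0.957, 0.193, -0.218, 0.219], [-0.291, -0.655, 0.698, 0.875], [-0.008, 0.731, 0.682, 0.977], [0.0, 0.0, 0.0, 1.0]]
top 43.931902808753755 293.45140611353474 207.08577301212068 -0.17578913291025255 [[0.015, 0.998, -0.061, 0.412], [-1.0, 0.016, 0.016, -0.08], [0.017, 0.061, 0.998, 1.323], [0.0, 0.0, 0.0, 1.0]]
wrist 71.50550247325981 273.8177105387184 214.5466497616859 0.01485957732260423 [[0.31, 0.916, 0.256, 0.233], [-0.951, 0.299, 0.083, -0.477], [-0.001, -0.269, 0.963, 0.385], [0.0, 0.0, 0.0, 1.0]]
{'time_s': 0.15, 'joints': array([-1.40198894e+00,  3.42561099e-01,  1.52475041e+00, -8.25067191e-06,
        1.27540847e+00, -1.46035620e-01]), 'qvel': array([-0.00209994, -0.00270682, -0.0027995 , -0.00114962, -0.00066822,
        0.00114322]), 'joint_torque': array([ 1.30003024e-03, -4.31470621e+01, -2.44352210e+01,  7.17869075e-02,
        5.37180493e-02, -7.81474682e-05]), 'tcp_pos': array([ 0.16252758, -0.49890772,  0.22622191]), 'orientation': array([-3.10163243e+00, -4.92341161e-01,  3.25457594e-05]), 'force': array([-0.08411678,  0.47160029,  0.70500224]), 'moment': array([ 0.06235758,  0.00662365, -0.00327683]), 'finger_force': 0.0, 'grip_width': 0.0916221698392785}
```

View pics/top0.png

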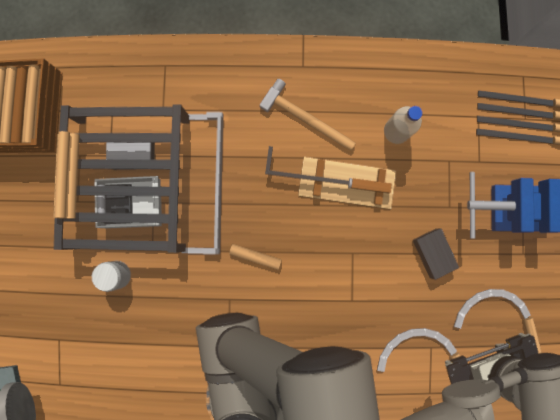

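View pics/side0.png

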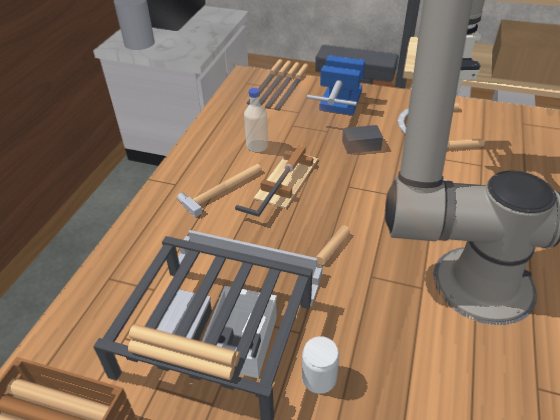

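The top view shows the rack at columns 55–220, rows 105–255. Its front faces right, towards world −y, and the stop plate is at u≈219. The bin is in the near half, around (140,203), and the box in the far half, around (130,150). The hook lies on its rest, with the handle at (370,187) and the bill at (268,150–180). The side view agrees with this. Next I'll view enlarged crops for subpixel reading.

Run:
```python
from h import *
def crop(n,u0,u1,v0,v1,s,o):
    im=cv2.imread(f"pics/{n}0.png")[v0:v1,u0:u1]; im=cv2.resize(im,None,fx=s,fy=s,interpolation=cv2.INTER_CUBIC)
    for k in range(u0-u0%20+20,u1,20):
        cv2.line(im,((k-u0)*s,0),((k-u0)*s,6),(0,0,255),1);cv2.putText(im,str(k),((k-u0)*s+2,14),0,.35,(0,255,255),1)
    for k in range(v0-v0%20+20,v1,20):
        cv2.line(im,(0,(k-v0)*s),(6,(k-v0)*s),(0,0,255),1);cv2.putText(im,str(k),(8,(k-v0)*s+4),0,.35,(0,255,255),1)
    im=cv2.convertScaleAbs(im,alpha=1.5,beta=10);cv2.imwrite(f"pics/{o}.png",im)
crop("top",45,235,100,260,4,"c1")
crop("top",255,405,140,215,5,"c2")
crop("side",90,330,225,415,3,"c3")
```

```text
(no output)
```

View pics/c1.png

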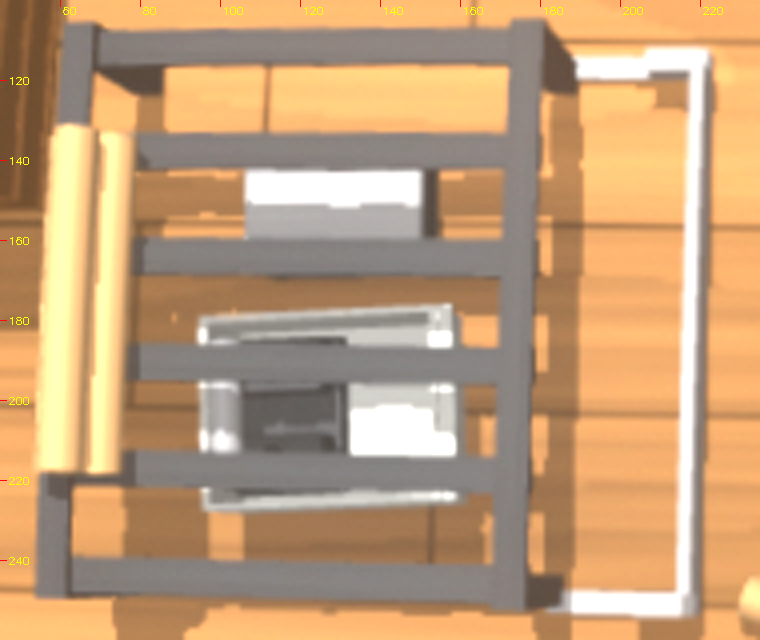

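View pics/c2.png

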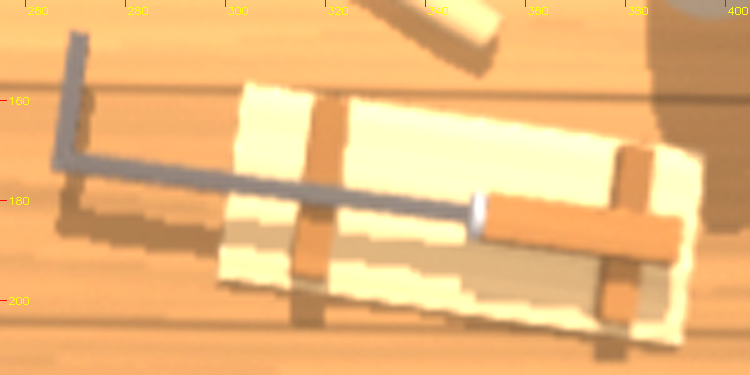

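View pics/c3.png

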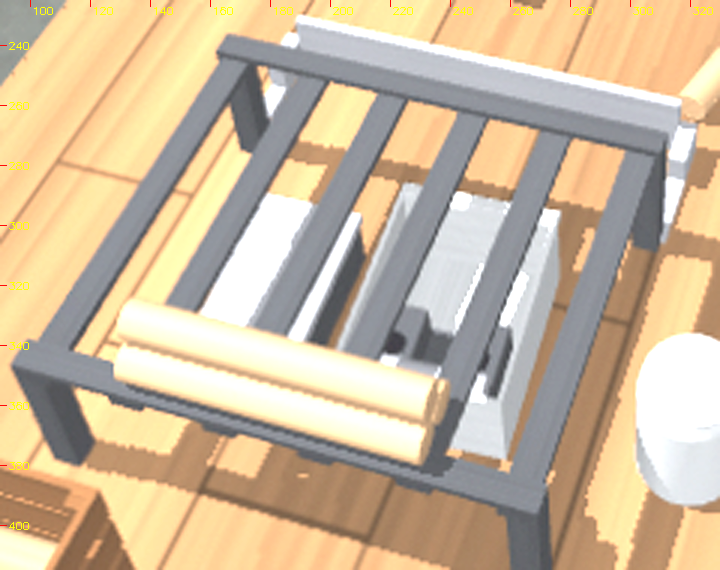

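The crops give these pixel readings:
- **Stop plate:** the rack-side top edge runs from (217.5,120) to (214.3,247.5).
- **Bin rim:** corners at about (158.3,176), (160,225.8), (94.8,179.5) and (96.3,228).
- **Hook:** elbow at (267.8,172.4), tip at (271,146.6), ferrule at (350.6,183) and handle end at (391.4,188.4).

Run:
```python
from h import *
import pickle
C=pickle.load(open("c0.pkl","rb"))
t,s=C["top"],C["side"]
def T(px,py,z,k=1):
    u,v=((45+px/4,100+py/4) if k==1 else (255+px/5,140+py/5)); return onz(t,u,v,z)
def S(px,py,z): return onz(s,90+px/3,225+py/3,z)
np.set_printoptions(precision=4,suppress=True)
print("stop", T(690,80,.055),T(677,590,.055), "ends",T(690,48,.055),T(677,617,.055))
print("stop side ends top-far edge", S(297,17,.055),S(680,100,.055))
print("strip front",T(545,20,.119),T(527,607,.119),"side",S(663,131,.119),S(219,38,.119), "rear",T(63,24,.119),T(37,597,.119))
for n,p in dict(ff=(453,304),fn=(460,503),rf=(199,318),rn=(205,512)).items(): print("bin",n,T(*p,.07))
print("bin side",S(403,185,.07),S(560,210,.07),S(500,457,.07))
print("box top",T(246,165,.054),T(424,165,.054),T(424,240,.054),T(246,240,.054))
print("hook",T(64,162,.045,2),"tip",T(80,33,.045,2),"ferr",T(478,215,.05,2),"end",T(682,242,.05,2))
print("battens shank",T(331,97,.035,2),T(310,277,.035,2),"handle",T(636,147,.03,2),T(616,320,.03,2))
print("board",T(245,82,.008,2),T(703,155,.008,2),T(682,345,.008,2),T(219,280,.008,2))
for P,n in(((380,380),""),): pass
print("can",onz(t,112,276,.1),"hammer head",onz(t,273,95,.03),"blank",onz(t,235,250,.014),onz(t,278,266,.014),"block",onz(t,436,254,.05))
```

```text
stop [0.7031 0.0912 0.055 ] [0.3881 0.0908 0.055 ] ends [0.7235 0.0919 0.055 ] [0.3717 0.0904 0.055 ]
stop side ends top-far edge [0.7155 0.0882 0.055 ] [0.3871 0.0862 0.055 ]
strip front [0.7242 0.1704 0.119 ] [0.3777 0.1696 0.119 ] side [0.3799 0.173  0.119 ] [0.7288 0.1802 0.119 ] rear [0.7235 0.4717 0.119 ] [0.3758 0.4695 0.119 ]
bin ff [0.5595 0.2308 0.07  ]
bin fn [0.4383 0.2225 0.07  ]
bin rf [0.5492 0.3917 0.07  ]
bin rn [0.4296 0.3831 0.07  ]
bin side [0.5597 0.2371 0.07  ] [0.4419 0.2259 0.07  ] [0.4202 0.4202 0.07  ]
box top [0.6479 0.3718 0.054 ] [0.6483 0.2567 0.054 ] [0.6011 0.2547 0.054 ] [0.6003 0.3693 0.054 ]
hook [ 0.5752 -0.036   0.045 ] tip [ 0.6399 -0.0427  0.045 ] ferr [ 0.552  -0.2407  0.05  ] end [ 0.5405 -0.3427  0.05  ]
battens shank [ 0.6116 -0.1684  0.035 ] [ 0.5211 -0.1589  0.035 ] handle [ 0.5902 -0.3233  0.03  ] [ 0.5026 -0.3133  0.03  ]
board [ 0.6227 -0.1262  0.008 ] [ 0.5899 -0.3623  0.008 ] [ 0.4919 -0.3515  0.008 ] [ 0.5211 -0.1144  0.008 ]
can [0.3156 0.3297 0.1   ] hammer head [ 0.7758 -0.0446  0.03  ] blank [0.382  0.0439 0.014 ] [ 0.3438 -0.0647  0.014 ] block [ 0.3792 -0.4566  0.05  ]
```

```bash
cat >> h.py <<'E'
np.set_printoptions(precision=4,suppress=True)
def tool(yaw,tilt=0):
    "tool x at world angle yaw (deg), fingers down, then turned by tilt (deg) about tool x so that the hook's bill (right) goes down"
    a=np.radians(yaw); x=np.array([np.cos(a),np.sin(a),0]); z=np.array([0,0,-1.]); y=np.cross(z,x)
    return R.from_rotvec(np.radians(tilt)*x)*R.from_matrix(np.c_[x,y,z])
def rel(p,Rt):
    s=get_state(); R0=R.from_rotvec(s["orientation"])
    print("shift cm",R0.inv().apply(np.array(p)-s["tcp_pos"])*100,"turn",(R0.inv()*Rt).as_rotvec(),"dist",np.linalg.norm(np.array(p)-s["tcp_pos"]),"t",s["time_s"])
E
python3 -c "
from h import *
rel([.5483,-.274,.13],tool(83.5))"
```

```text
shift cm [43.6442 -9.4283  9.6395] turn [-0.0009 -0.0008 -1.1425] dist 0.45679590560210387 t 0.15
```

Call:
arm_command(targets=[[9.1,43.6,-9.4,9.6,0,0,-1.142],[9.1,43.6,-9.4,9.6,0,0,-1.142],[9.1,43.6,-9.4,9.6,0,0,-1.142],[9.1,43.6,-9.4,9.6,0,0,-1.142],[9.1,43.6,-9.4,9.6,0,0,-1.142],[9.1,43.6,-9.4,9.6,0,0,-1.142],[9.1,43.6,-9.4,9.6,0,0,-1.142],[9.1,43.6,-9.4,9.6,0,0,-1.142],[9.1,43.6,-9.4,9.6,0,0,-1.142],[9.1,43.6,-9.4,9.6,0,0,-1.142]])

```text
time_s: 1.4
tcp_pos: [0.5469, -0.2759, 0.131]
orientation: [2.346, 2.09, -0.001]
force: [-0.6, -0.4, -0.3]
grip_width: 0.0913
finger_force: 0.0
```

```bash
python3 -c "
from h import *
rel([.5483,-.274,.022],tool(83.5)); c=cam('wrist'); cv2.imwrite('pics/w1.png',c['image'])
for x in ((-70,0),(30,0),(-70,12),(30,12),(-70,-12),(30,-12)):
    a=np.radians(83.5); d=np.array([np.cos(a),np.sin(a)]); n=np.array([-d[1],d[0]])
    print(x,proj(c,[*(np.array([.5483,-.274])+d*x[0]/1000+n*x[1]/1000),.05]))"
```

```text
shift cm [ 0.2135  0.116  10.9029] turn [-0.0003  0.0005 -0.0019] dist 0.1090558171057137 t 1.4
(-70, 0) [273.9909 290.6898]
(30, 0) [273.796 182.907]
(-70, 12) [260.9473 290.7223]
(30, 12) [259.2982 182.9348]
(-70, -12) [287.0336 290.6618]
(30, -12) [288.2926 182.8769]
```

View pics/w1.png

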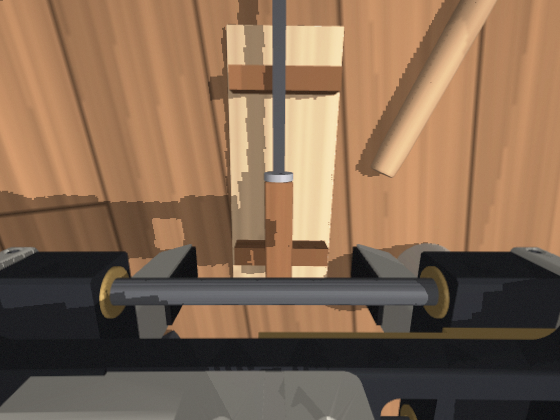

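The wrist view shows the handle running from ferrule (279,178) down between the fingers. It sits about 3 mm further in +x than predicted, so I'll descend with that correction and grip.

Call:
arm_command(targets=[[9.1,0.2,0.35,5,0,0,0],[9.1,0.2,0.35,9,0,0,0],[9.1,0.2,0.35,10.9,0,0,0],[9.1,0.2,0.35,10.9,0,0,0],[1.5,0.2,0.35,10.9,0,0,0],[1.5,0.2,0.35,10.9,0,0,0],[1.5,0.2,0.35,10.9,0,0,0],[1.5,0.2,0.35,10.9,0,0,0],[1.5,0.2,0.35,10.9,0,0,0],[1.5,0.2,0.35,10.9,0,0,0]], squeeze=55)

```text
time_s: 2.7
tcp_pos: [0.5518, -0.2732, 0.0217]
orientation: [2.344, 2.091, -0.0]
force: [-1.0, -0.8, 0.4]
grip_width: 0.0353
finger_force: 0.0
```

Call:
arm_command(targets=[[1.5,0,0,0,0,0,0],[1.5,0,0,0,0,0,0],[1.5,0,0,0,0,0,0],[1.5,0,0,0,0,0,0],[1.5,0,0,-2,0,0,0],[1.5,0,0,-5,0,0,0],[1.5,0,0,-8,0,0,0],[1.5,0,0,-11,0,0,0],[1.5,0,0,-12,0,0,0],[1.5,0,0,-12,0,0,0]])

```text
time_s: 3.95
tcp_pos: [0.5517, -0.2733, 0.1416]
orientation: [2.344, 2.091, -0.0]
force: [-0.8, -0.1, -1.7]
grip_width: 0.0237
finger_force: 55.0
```

Run:
```python
from h import *
s=get_state();print(s["tcp_pos"],R.from_rotvec(s["orientation"]).as_matrix()[:,0],s["grip_width"],s["finger_force"],s["force"])
ims=[]
M=R.from_rotvec(s["orientation"]).as_matrix(); el=s["tcp_pos"]-.019*M[:,2]+.24*M[:,0]; ti=el+.065*M[:,1]
for n in("top","side"):
    c=cam(n); im=c["image"]; e=proj(c,el);t=proj(c,ti);print(n,e,t)
    u,v=e.astype(int); k=im[max(v-60,0):v+60,u-70:u+70]; ims.append(cv2.resize(k,None,fx=4,fy=4,interpolation=2)[:480]); print("crop origin",u-70,max(v-60,0))
    import pickle; pickle.dump(c,open(f"{n}1.pkl","wb"))
w=cv2.hconcat([i[:480,80:480] for i in ims]); cv2.imwrite("pics/lift.png",cv2.convertScaleAbs(w,alpha=1.4))
```

```text
[ 0.5517 -0.2733  0.1416] [ 0.1138  0.9935 -0.0003] 0.023718317547438725 54.99041676521301 [-0.7909 -0.1087 -1.7371]
top [265.6636 164.1956] [269.5215 135.9875]
crop origin 195 104
side [254.9025 177.8131] [231.554  171.3139]
crop origin 184 117
```

View pics/lift.png

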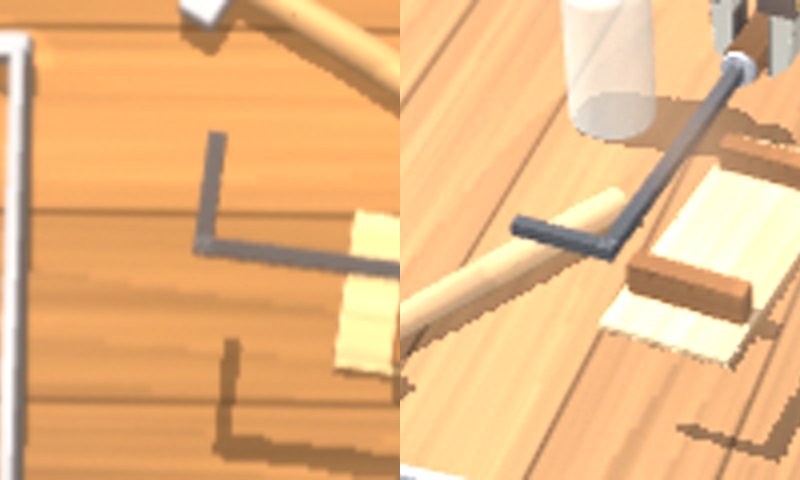

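The hook is held well: the elbow and tip appear within 1–2 px of the rigid prediction in both views. I'll triangulate the elbow and tip offsets and compute the approach.

```bash
cat >> h.py <<'E'
def tri(*cuv):
    A=np.zeros((3,3));b=np.zeros(3)
    for c,u,v in cuv:
        o,r=ray(c,u,v); r=r/np.linalg.norm(r); P=np.eye(3)-np.outer(r,r); A+=P;b+=P@o
    return np.linalg.solve(A,b)
E
python3 - <<'E'
from h import *
import pickle
t,s=[pickle.load(open(n+"1.pkl","rb")) for n in("top","side")]
e=tri((t,266.2,165.3),(s,257,178.3));k=tri((t,269.3,137.3),(s,232.8,173.2))
S=get_state();M=R.from_rotvec(S["orientation"]);print(e,k,"in tool, from grasp",M.inv().apply(e-S["tcp_pos"])*1000,M.inv().apply(k-S["tcp_pos"])*1000)
rel([.468,-.1,.142],tool(90))
E
```

```text
[ 0.5755 -0.0363  0.1588] [ 0.641  -0.0418  0.1555] in tool, from grasp [237.7645  -2.7002 -18.3425] [239.8386  63.039  -15.1901]
shift cm [ 16.2266 -10.2225  -0.1416] turn [-0.0021 -0.0011 -0.114 ] dist 0.19178654701201772 t 4.05
```

Call:
arm_command(targets=[[1.5,5,-3.1,0,0,0,-0.1],[1.5,10,-6.2,0,0,0,-0.1],[1.5,15,-9.2,0,0,0,-0.1],[1.5,16.2,-10.2,0,0,0,-0.1],[1.5,16.2,-10.2,0,0,0,-0.1],[1.5,16.2,-10.2,0,0,0,-0.1]])

```text
time_s: 4.8
tcp_pos: [0.4698, -0.102, 0.1416]
orientation: [2.237, 2.204, 0.0]
force: [-0.3, -0.5, -2.1]
grip_width: 0.0236
finger_force: 55.0
```

Run:
```python
from h import *
s=get_state();print(s["tcp_pos"],s["joints"],s["force"])
rel([.468,-.1,.069],tool(89.2))
rel([.468,.028,.069],tool(89.2))
```

```text
[ 0.4698 -0.102   0.1416] [-0.3731  0.3533  1.768  -0.0005  1.0194 -0.3581] [-0.3455 -0.4831 -2.0803]
shift cm [ 0.1993 -0.1854  7.2556] turn [ 0.0007  0.0007 -0.0008] dist 0.0726066295390279 t 4.8
shift cm [12.9979 -0.3747  7.2466] turn [ 0.0007  0.0007 -0.0008] dist 0.14886194111557755 t 4.8
```

Call:
arm_command(targets=[[1.5,0.2,-0.2,4,0,0,0],[1.5,0.2,-0.2,7.2,0,0,0],[1.5,0.2,-0.2,7.2,0,0,0],[1.5,3,-0.2,7.2,0,0,0],[1.5,6,-0.3,7.2,0,0,0],[1.5,9,-0.3,7.2,0,0,0],[1.5,12,-0.4,7.2,0,0,0],[1.5,13,-0.4,7.2,0,0,0],[1.5,13,-0.4,7.2,0,0,0]])

```text
time_s: 5.92
tcp_pos: [0.4676, 0.0291, 0.0704]
orientation: [2.235, 2.206, 0.001]
force: [-0.1, -0.3, -1.4]
grip_width: 0.0237
finger_force: 55.0
```

Run:
```python
from h import *
s=get_state();print(s["tcp_pos"],s["joints"],s["force"])
M=R.from_rotvec(s["orientation"]).as_matrix(); el=s["tcp_pos"]-.019*M[:,2]+.238*M[:,0]; ti=el+.065*M[:,1]
g=s["tcp_pos"]-.019*M[:,2]
ims=[]
import pickle
for n in("top","side"):
    c=cam(n);pickle.dump(c,open(n+"2.pkl","wb")); print(n,proj(c,el),proj(c,ti))
    u,v=proj(c,el).astype(int); print("crop",u-50,v-60); ims.append(cv2.resize(c["image"][v-60:v+60,u-50:u+50],None,fx=4,fy=4,interpolation=2))
cv2.imwrite("pics/in.png",cv2.convertScaleAbs(cv2.hconcat(ims),alpha=1.4))
for tilt in(38,):
  Rt=tool(89.2,tilt); gg=np.array([.468,.028,.085]); rel(gg+Rt.as_matrix()[:,2]*.019,Rt)
```

```text
[0.4676 0.0291 0.0704] [-0.1015  0.4394  1.8803 -0.0004  0.8203 -0.0879] [-0.145  -0.2883 -1.4259]
top [140.313  211.6723] [141.5769 184.6965]
crop 90 151
side [257.5701 301.4033] [228.9263 293.9684]
crop 207 241
shift cm [-0.0417 -1.0952  0.0066] turn [ 0.6642  0.0002 -0.0008] dist 0.01096005962778131 t 6.025
```

View pics/in.png

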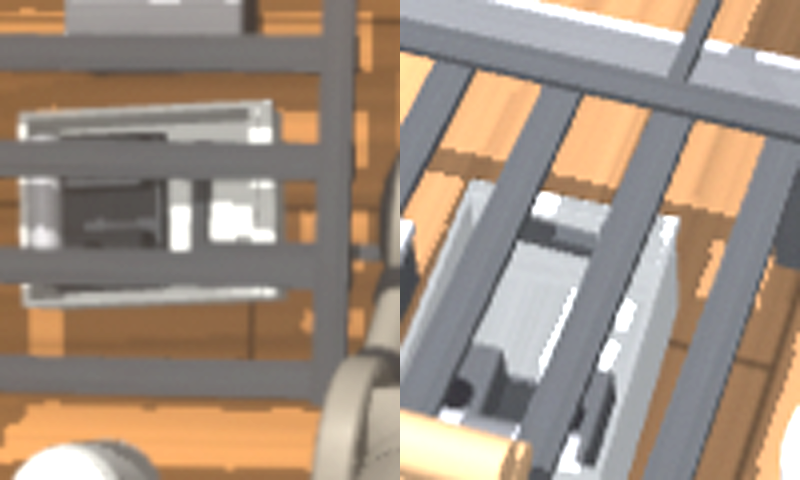

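The bill is inside the bin, seen at u≈140 between the blanks (u≈131) and the front wall (u≈157). I'll tilt it down now.

Call:
arm_command(targets=[[1.5,0,-0.35,0,0.18,0,0],[1.5,0,-0.68,-0.05,0.36,0,0],[1.5,0,-0.95,-0.05,0.53,0,0],[1.5,0,-1.15,0,0.68,0,0],[1.5,0,-1.15,0,0.68,0,0],[1.5,0,-1.15,0,0.68,0,0]])

```text
time_s: 6.78
tcp_pos: [0.4552, 0.0289, 0.0697]
orientation: [-1.842, -1.815, 0.639]
force: [-0.2, -0.4, -0.9]
grip_width: 0.024
finger_force: 55.0
```

```bash
cat >> h.py <<'E'
def hook(s=None):
    s=s or get_state(); M=R.from_rotvec(s["orientation"]).as_matrix(); g=s["tcp_pos"]-.019*M[:,2]; e=g+.238*M[:,0]; t=e+.065*M[:,1]
    print("t",s["time_s"],"grasp",g,"elbow",e,"tip",t,"F",s["force"],"joints",s["joints"],"moment",s["moment"]); return g,e,t
def gr(g,Rt): rel(np.array(g)+.019*Rt.as_matrix()[:,2],Rt)
E
python3 - <<'E'
from h import *
hook()
gr([.468,.013,.085],tool(89.2,39))
gr([.468,-.0,.085],tool(89.2,39))
E
```

```text
t 6.775 grasp [0.4671 0.0288 0.0845] elbow [0.4706 0.2667 0.0845] tip [0.5213 0.266  0.0438] F [-0.1615 -0.3511 -0.8611] joints [-0.0773  0.8076  1.372  -0.0391  1.6385 -0.0512] moment [-0.2125 -0.6484  0.0127]
shift cm [-1.5752  0.0537 -0.1097] turn [ 0.0031 -0.0006 -0.0008] dist 0.01579892227302272 t 6.775
shift cm [-2.875   0.0689 -0.1219] turn [ 0.0031 -0.0006 -0.0008] dist 0.02878424437196871 t 6.775
```

Call:
arm_command(targets=[[1.5,-0.8,0.01,0,0,0,0],[1.5,-1.4,0.02,0,0,0,0],[1.5,-1.8,0.02,0,0,0,0],[1.5,-2.2,0.03,0,0,0,0],[1.5,-2.7,0.03,0,0,0,0],[1.5,-3.3,0.04,0,0,0,0],[1.5,-4,0.04,0,0,0,0],[1.5,-4.7,0.05,0,0,0,0],[1.5,-5.4,0.06,0,0,0,0],[1.5,-6,0.06,0,0,0,0]])

```text
time_s: 8.02
tcp_pos: [0.4546, -0.0302, 0.0692]
orientation: [-1.839, -1.814, 0.641]
force: [0.1, 6.2, -1.5]
grip_width: 0.0234
finger_force: 55.0
```

Run:
```python
from h import *
hook()
ims=[]
for n,(u,v) in(("top",(150,200)),("side",(250,290))):
    c=cam(n); ims.append(cv2.resize(c["image"][v-60:v+60,u-50:u+50],None,fx=4,fy=4,interpolation=2))
cv2.imwrite("pics/pull.png",cv2.convertScaleAbs(cv2.hconcat(ims),alpha=1.4))
```

```text
t 8.025 grasp [ 0.4666 -0.0304  0.084 ] elbow [0.4699 0.2076 0.0843] tip [0.5204 0.2069 0.0434] F [ 0.0792  6.1966 -1.4786] joints [-0.1676  0.8098  1.3708 -0.0958  1.6355 -0.1267] moment [ 0.658  -0.6729 -0.3216]
```

View pics/pull.png

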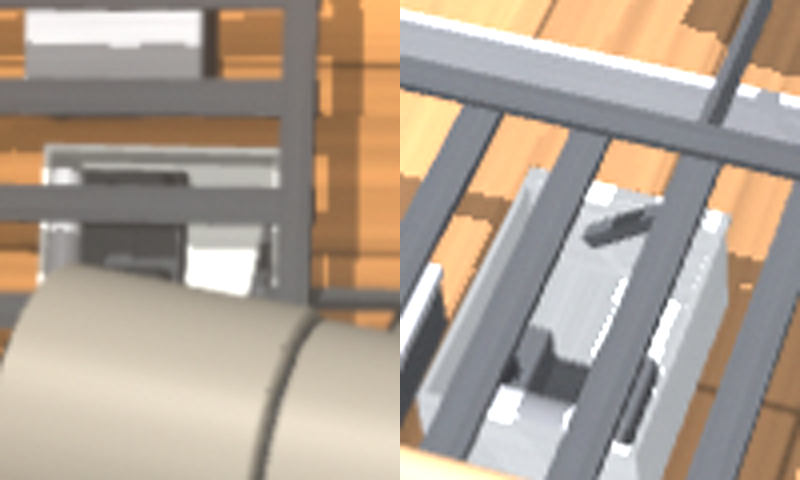

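The bin has squared up to the bill and drags at about 6 N. I'll keep pulling, slowing as it nears the plate.

Call:
arm_command(targets=[[1.5,-0.8,0,0,0,0,0],[1.5,-1.7,0,0,0,0,0],[1.5,-2.7,0,0,0,0,0],[1.5,-3.7,0,0,0,0,0],[1.5,-4.7,0,0,0,0,0],[1.5,-5.7,0,0,0,0,0],[1.5,-6.7,0,0,0,0,0],[1.5,-7.6,0,0,0,0,0],[1.5,-8.4,0,0,0,0,0],[1.5,-9,0,0,0,0,0]])

```text
time_s: 9.38
tcp_pos: [0.4535, -0.1206, 0.0693]
orientation: [-1.839, -1.814, 0.641]
force: [0.4, 5.3, -1.7]
grip_width: 0.0238
finger_force: 55.0
```

Call:
arm_command(targets=[[1.5,-0.2,0,0,0,0,0],[1.5,-0.4,0,0,0,0,0],[1.5,-0.6,0,0,0,0,0],[1.5,-0.8,0,0,0,0,0]])

```text
time_s: 9.88
tcp_pos: [0.4534, -0.1282, 0.0693]
orientation: [-1.839, -1.814, 0.642]
force: [0.5, 5.3, -2.5]
grip_width: 0.0231
finger_force: 55.0
```

Run:
```python
from h import *
hook()
c=cam("top"); cv2.imwrite("pics/stop.png",cv2.convertScaleAbs(cv2.resize(c["image"][100:260,110:260],None,fx=4,fy=4,interpolation=2),alpha=1.4))
```

```text
t 9.875 grasp [ 0.4653 -0.1284  0.0841] elbow [0.4686 0.1096 0.0842] tip [0.5191 0.1089 0.0433] F [ 0.4534  5.2842 -2.4969] joints [-0.3128  0.8259  1.3335 -0.1866  1.6391 -0.2483] moment [ 0.6296 -0.6397 -0.3232]
```

Call:
arm_command(targets=[[1.5,-0.2,0,0,0,0,0],[1.5,-0.35,0,0,0,0,0],[1.5,-0.5,0,0,0,0,0],[1.5,-0.6,0,0,0,0,0],[1.5,-0.7,0,0,0,0,0]])

```text
time_s: 10.55
tcp_pos: [0.4533, -0.1352, 0.0693]
orientation: [-1.839, -1.814, 0.642]
force: [-0.7, 4.9, -1.6]
grip_width: 0.0237
finger_force: 55.0
```

Call:
arm_command(targets=[[1.5,-0.08,0,0,0,0,0],[1.5,-0.15,0,0,0,0,0]])

```text
time_s: 10.8
tcp_pos: [0.4533, -0.1367, 0.0693]
orientation: [-1.839, -1.814, 0.642]
force: [-0.0, 5.2, -1.5]
grip_width: 0.0235
finger_force: 55.0
```

Call:
arm_command(targets=[[1.5,-0.08,0,0,0,0,0],[1.5,-0.15,0,0,0,0,0]])

```text
time_s: 11.05
tcp_pos: [0.4532, -0.1382, 0.0693]
orientation: [-1.839, -1.814, 0.642]
force: [-0.1, 5.0, -2.0]
grip_width: 0.0234
finger_force: 55.0
```

Call:
arm_command(targets=[[1.5,-0.07,0,0,0,0,0],[1.5,-0.14,0,0,0,0,0]])

```text
time_s: 11.3
tcp_pos: [0.4532, -0.1389, 0.0692]
orientation: [-1.839, -1.814, 0.64]
force: [0.9, 9.3, -2.7]
grip_width: 0.0236
finger_force: 55.0
```

Call:
arm_command(targets=[[1.5,-0.07,0,0,0,0,0],[1.5,-0.14,0,0,0,0,0]])

```text
time_s: 11.55
tcp_pos: [0.4534, -0.1393, 0.0689]
orientation: [-1.838, -1.814, 0.638]
force: [1.2, 13.4, -2.6]
grip_width: 0.0238
finger_force: 55.0
```

Call:
arm_command(targets=[[1.5,-0.07,0,0,0,0,0],[1.5,-0.14,0,0,0,0,0]])

```text
time_s: 11.8
tcp_pos: [0.4534, -0.1393, 0.0687]
orientation: [-1.837, -1.813, 0.636]
force: [3.1, 18.8, -4.7]
grip_width: 0.0235
finger_force: 55.0
```

Contact: the TCP has stalled and the force has risen from 5 to 19 N. I'll check squareness and gap in the side view.

Run:
```python
from h import *
g,e,t=hook()
a=cam("top")["image"]; c=cam("side"); b=c["image"]
im=cv2.hconcat([cv2.resize(a[100:260,140:240],(375,600),interpolation=2),cv2.resize(b[190:350,190:300],(412,600),interpolation=2)])
cv2.imwrite("pics/stop2.png",cv2.convertScaleAbs(im,alpha=1.4))
print(proj(c,t),proj(c,e))
```

```text
t 11.8 grasp [ 0.4654 -0.1396  0.0835] elbow [0.469  0.0984 0.0848] tip [0.5195 0.0978 0.0439] F [ 3.0876 18.8035 -4.6732] joints [-0.331   0.8306  1.3249 -0.1929  1.6412 -0.2659] moment [ 2.1952 -1.241  -1.6475]
[262.2566 253.0622] [281.9543 246.1676]
```

View pics/stop2.png

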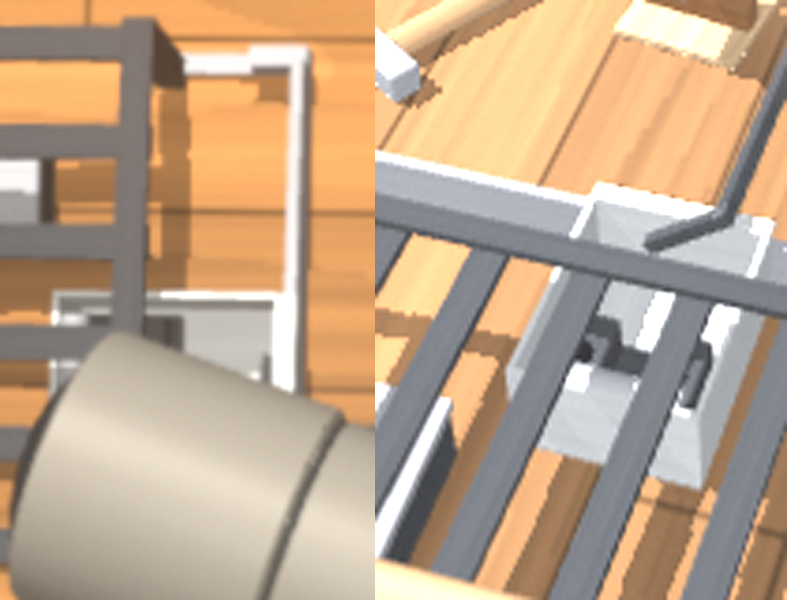

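The bin sits square, with its lip over the stop plate, and the bill is still inside behind the front wall. Next I'll relax the pull, back the bill off the wall and lift it out. This reach of the landing is open above.

Run:
```python
from h import *
gr([.4654,-.12,.0855],tool(89.2,39))
gr([.4654,-.12,.19],tool(89.2,39))
```

```text
shift cm [ 1.9511 -0.1457 -0.1343] turn [ 0.0007 -0.0048  0.0027] dist 0.019611705695470258 t 11.9
shift cm [ 2.0083 -6.7162 -8.2601] turn [ 0.0007 -0.0048  0.0027] dist 0.10833726501897921 t 11.9
```

Call:
arm_command(targets=[[1.5,0.3,0,0,0,0,0],[1.5,0.8,0,0,0,0,0],[1.5,1.6,0,0,0,0,0],[1.5,2.1,0,0,0,0,0],[1.5,2.1,0,0,0,0,0],[1.5,2.1,-0.6,-0.8,0,0,0],[1.5,2.1,-1.9,-2.3,0,0,0],[1.5,2.1,-3.5,-4.4,0,0,0],[1.5,2.1,-5.1,-6.4,0,0,0],[1.5,2.1,-6.6,-8.2,0,0,0]])

```text
time_s: 13.15
tcp_pos: [0.4539, -0.1219, 0.1771]
orientation: [-1.842, -1.815, 0.641]
force: [-0.1, -0.6, -2.5]
grip_width: 0.0235
finger_force: 55.0
```

Run:
```python
from h import *
hook()
gr([.53,-.22,.2],tool(83.5,0))
gr([.5512,-.2733,.12],tool(83.5,0))
c=cam("top");im=c["image"]; cv2.imwrite("pics/after.png",im)
import pickle; pickle.dump(c,open("top3.pkl","wb")); pickle.dump(cam("side"),open("side3.pkl","wb"))
```

```text
t 13.15 grasp [ 0.4658 -0.1221  0.1919] elbow [0.4692 0.1159 0.1917] tip [0.5198 0.1151 0.1509] F [-0.0976 -0.5507 -2.4536] joints [-0.3035  0.7002  1.2543 -0.1873  1.8399 -0.2776] moment [-0.1761 -0.6608 -0.0031]
shift cm [-9.6964  5.7935 -5.1627] turn [-0.6775  0.0344  0.095 ] dist 0.12419295392949661 t 13.15
shift cm [-14.9892  12.5249  -0.3069] turn [-0.6775  0.0344  0.095 ] dist 0.19535707926143164 t 13.15
```

Call:
arm_command(targets=[[1.5,-2.5,1.5,-1.3,-0.17,0.01,0.024],[1.5,-5,3,-2.6,-0.34,0.017,0.05],[1.5,-7.5,4.5,-3.9,-0.51,0.025,0.07],[1.5,-9.7,5.8,-5.2,-0.677,0.034,0.095],[1.5,-9.7,5.8,-5.2,-0.677,0.034,0.095],[1.5,-12,9,-3,-0.677,0.034,0.095],[1.5,-15,12.5,-0.3,-0.677,0.034,0.095],[1.5,-15,12.5,-0.3,-0.677,0.034,0.095],[1.5,-15,12.5,-0.3,-0.677,0.034,0.095]])

```text
time_s: 14.38
tcp_pos: [0.5507, -0.2721, 0.0983]
orientation: [-2.339, -2.091, 0.003]
force: [-0.7, -0.6, -2.3]
grip_width: 0.0236
finger_force: 55.0
```

Run:
```python
from h import *
import pickle
s=get_state();g,e,t=hook()
t0=pickle.load(open("c0.pkl","rb"))
M=R.from_rotvec(s["orientation"])
for n in("top","side"):
    c=cam(n); pickle.dump(c,open(n+"4.pkl","wb")); hsv=cv2.cvtColor(c["image"],cv2.COLOR_BGR2HSV)
    pe,pt=proj(c,e),proj(c,t); print(n,"pred elbow",pe,"tip",pt)
    m=((hsv[...,1]<90)&(hsv[...,2]<150)).astype(np.uint8)
    roi=np.zeros_like(m); pm=proj(c,g+.1*M.as_matrix()[:,0])
    cv2.polylines(roi,[np.array([pm,pe,pt]).astype(int)],False,1,22); m&=roi
    # bill and shank pixels
    nl,lab,st,ce=cv2.connectedComponentsWithStats(m); k=1+np.argmax(st[1:,4]); pts=np.argwhere(lab==k)[:,::-1].astype(float)
    print("area",st[k,4])
    def seg(a,b):
        d=b-a;L=np.linalg.norm(d);d/=L;q=pts-a;al=q@d;off=q@np.array([-d[1],d[0]])
        w=(al>.3*L)&(al<.8*L)&(abs(off)<9); p=np.polyfit(al[w]/L,off[w],1); return w.sum(),p.tolist(),al[abs(off)<8].max()/L
    print("shank off px: slope, at start; max frac",seg(pm,pe)); print("bill",seg(pe,pt))
```

```text
t 14.375 grasp [ 0.5508 -0.2721  0.1173] elbow [ 0.5774 -0.0356  0.1175] tip [ 0.642  -0.0429  0.1172] F [-0.675  -0.6313 -2.3491] joints [-0.583   0.6248  1.4278 -0.0012  1.0935 -0.4703] moment [-0.2    -0.0574 -0.042 ]
top pred elbow [266.6444 167.5036] tip [270.3127 140.2731]
area 387
shank off px: slope, at start; max frac (np.int64(114), [0.038057845227182134, -0.5911621715235176], np.float64(1.051951439400773))
bill (np.int64(55), [0.21942316890232466, -1.315936972237156], np.float64(0.9674050831530425))
side pred elbow [256.402  190.7877] tip [233.5469 184.3703]
area 397
shank off px: slope, at start; max frac (np.int64(99), [-1.1205744407011011, 0.29259195443471453], np.float64(1.1690367293257733))
bill (np.int64(66), [0.5850523269994652, -1.2601580139774915], np.float64(1.055567119203089))
```

The hook sits in the grip within about 1 px of nominal, so I'll lower it to where it was grasped.

```bash
python3 -c "
from h import *
rel([.5517,-.2733,.0222],tool(83.46))"
```

```text
shift cm [-0.0919  0.059   7.7523] turn [-0.0014  0.0004  0.0024] dist 0.07753064005133102 t 14.475
```

Call:
arm_command(targets=[[1.5,-0.1,0.1,2.5,0,0,0],[1.5,-0.1,0.1,5,0,0,0],[1.5,-0.1,0.1,6.5,0,0,0],[1.5,-0.1,0.1,7.2,0,0,0],[1.5,-0.1,0.1,7.6,0,0,0],[1.5,-0.1,0.1,7.7,0,0,0],[1.5,-0.1,0.1,7.7,0,0,0]])

```text
time_s: 15.35
tcp_pos: [0.5517, -0.2743, 0.0219]
orientation: [-2.343, -2.092, 0.002]
force: [-0.3, 0.5, -1.0]
grip_width: 0.0231
finger_force: 55.0
```

Call:
arm_command(targets=[[2.8,0,0,0,0,0,0],[2.8,0,0,0,0,0,0],[4.5,0,0,0,0,0,0],[6.5,0,0,0,0,0,0],[8,0,0,0,0,0,0],[8,0,0,0,0,0,0],[8,0,0,-2,0,0,0],[8,0,0,-5,0,0,0],[8,0,0,-10,0,0,0],[8,0,0,-15,0,0,0]])

```text
time_s: 16.6
tcp_pos: [0.5516, -0.2741, 0.1726]
orientation: [-2.341, -2.091, 0.003]
force: [0.6, 0.2, -1.1]
grip_width: 0.0803
finger_force: 0.0
```

Call:
arm_command(targets=[[8,-4,-5,-3,0,0,0],[8,-9,-10,-5,0,0,0],[8,-13,-14,-6,0,0,0],[8,-14,-16,-6,0,0,0],[8,-14,-16,-6,0,0,0],[8,-14,-16,-6,0,0,0]])

```text
time_s: 17.35
tcp_pos: [0.3775, -0.395, 0.2316]
orientation: [-2.342, -2.091, 0.002]
force: [1.0, -0.5, 0.2]
grip_width: 0.0801
finger_force: 0.0
```

Run:
```python
from h import *
import pickle
s=get_state();print(s["time_s"],s["tcp_pos"],s["force"])
c0=pickle.load(open("c0.pkl","rb"))["top"]; c=cam("top"); pickle.dump(c,open("top5.pkl","wb")); cs=cam("side"); pickle.dump(cs,open("side5.pkl","wb"))
def dark(c,u0,u1,v0,v1):
    h=cv2.cvtColor(c["image"],cv2.COLOR_BGR2HSV)[v0:v1,u0:u1]; m=(h[...,1]<90)&(h[...,2]<150)
    p=np.argwhere(m); x=p[:,1]+u0;y=p[:,0]+v0; return x,y
for n,k in(("before",c0),("after",c)):
    x,y=dark(k,275,300,168,186); print(n,"shank",len(x),np.polyfit(x-290,y,1)); x,y=dark(k,262,276,142,168); print(" bill",len(x),x.mean(),y.min()); 
d=cv2.absdiff(c["image"],c0["image"])[140:215,255:400].max(2); print("hook area changed px",(d>40).sum())
# bin rim in top: bright edges near stop
g=cv2.cvtColor(c["image"],cv2.COLOR_BGR2GRAY); 
for v in range(178,232,4): print(v,g[v,148:224:2])
```

```text
17.35 [ 0.3775 -0.395   0.2316] [ 1.0307 -0.4867  0.1509]
before shank 87 [  0.1294 174.707 ]
 bill 79 268.8607594936709 147
after shank 87 [  0.1235 174.6899]
 bill 79 269.37974683544303 147
hook area changed px 8
178 [ 79  81  81 122 128 129 128 128 129 129 127  92  86  87  83  81 131 144
 197 198 204 206 206 206 200 188 188 190 197 198 198 198 197 176 198 175
  84 110]
182 [ 94  95  88 147  92  89  90 115 122 123 122  88  85  86  83  85 117 117
 117 117 118 117 112 113 112 113 114 114 114 111 110 111 128 187 216 186
  85 121]
186 [101 107 108 157 126 141 135 111  73  67  68  82  85  86  83  59  63  63
  55  59  79 135 137 137 137 137 137 138 137 138 137 139 158 205 216 178
  85 122]
190 [ 83  83  84  84  84  84  85  84  85  85  85  84  85  86  82  55  63  64
  54  62  80 137 139 139 138 139 140 141 140 141 141 141 160 197 216 157
  83 115]
194 [ 82  83  82  84  84  85  84  84  84  84  85  85  86  85  83  56  64  65
  53  63  91 140 140 140 140 140 140 140 141 140 140 141 173 218 217 148
  83 118]
198 [ 83  83  92 134 111 120 113 108  62  57  63  84  85  84  82  59  59  60
  60  64
[... 654 characters left out ...]
16 216 215 214 215 216 215 214 214 213 209 218 146
  83  91]
218 [ 84  84  84  85  85  85  85  85  85  86  85  84  84  82  82  61  65  63
  55  64 147 218 218 219 218 219 218 218 219 219 218 217 216 212 216 144
  82  92]
222 [ 82  82  90 101  83  79  82  85  90  90  85  84  85  83  75  64  66  65
  66  71 153 216 217 217 217 217 217 217 217 217 217 216 215 205 212 122
  82  85]
226 [ 79  78  80 109 111 115 119 121 123 123  99  84  84  82  81 129 134 189
 195 193 191 200 206 215 215 216 216 216 215 215 215 215 210 199 211 123
  82  89]
230 [120 120  94 119 121 119  85  81  81  82  82  84  83  81  72  81  83  82
  83  83  83  84  84  85  85  85  85  85  85  85  87  85  86 106 122  88
  83  89]
```

Run:
```python
from h import *
import pickle
c=pickle.load(open("top5.pkl","rb")); g=cv2.cvtColor(c["image"],cv2.COLOR_BGR2GRAY).astype(float)
def cross(a,i0,th):  # first crossing index
    for i in range(len(a)-1):
        if (a[i]-th)*(a[i+1]-th)<=0 and a[i]!=a[i+1]: return i0+i+(th-a[i])/(a[i+1]-a[i])
def fit(P,name,ax):
    P=np.array(P); q=np.polyfit(P[:,ax],P[:,1-ax],1); r=P[:,1-ax]-np.polyval(q,P[:,ax]); print(name,"slope",q[0],"mean",P.mean(0),"rms",r.std())
fit([onz(c,cross(g[v,184:192],184,(65+g[v,191])/2),v,.0705)[:2] for v in list(range(188,200))+list(range(204,221))],"block edge y(x)",0)
fit([onz(c,u,cross(g[224:233,u],224,150),.07)[:2] for u in range(184,208)],"near rim x(y)",1)
fit([onz(c,u,cross(g[169:178,u],169,150),.07)[:2] for u in range(184,208)],"far rim x(y)",1)
fit([onz(c,cross(g[v,216:223],216,170),v,.07)[:2] for v in range(180,225)],"lip front y(x)",0)
fit([onz(c,cross(g[v,210:218],210,150),v,.055)[:2] for v in range(125,170)],"stop inner y(x)",0)
fit([onz(c,cross(g[v,178:170:-1][::1],0,95) and 178-cross(g[v,178:170:-1],0,95) ,v,.119)[:2] for v in range(192,200)],"strip",0) if 0 else None
```

```text
block edge y(x) slope 0.006967019022815415 mean [0.4914 0.1547] rms 0.00018214825013593598
near rim x(y) slope 0.09369324188824998 mean [0.4376 0.1354] rms 0.001827397398145944Traceback (most recent call last):
  File "<stdin>", line 11, in <module>
  File "h.py", line 13, in onz
    o,r=ray(c,u,v); return o+r*(z-o[2])/r[2]
        ~~~^^^^^^^
  File "h.py", line 9, in ray
    d=np.array([(u-c["cx"])/f,(v-c["cy"])/f]); k=c["k1"]; p=d.copy()
                               ~^~~~~~~~
TypeError: unsupported operand type(s) for -: 'NoneType' and 'float'
```

Run:
```python
from h import *
import pickle
c=pickle.load(open("top5.pkl","rb"));c0=pickle.load(open("c0.pkl","rb"))["top"]
g=cv2.cvtColor(c["image"],cv2.COLOR_BGR2GRAY).astype(float);g0=cv2.cvtColor(c0["image"],cv2.COLOR_BGR2GRAY).astype(float)
def cr(a,i0,th):
    for i in range(len(a)-1):
        if (a[i]-th)*(a[i+1]-th)<=0 and a[i]!=a[i+1]: return i0+i+(th-a[i])/(a[i+1]-a[i])
def rows(g,c,vs,u0,u1,z,th):
    P=[onz(c,x,v,z)[:2] for v in vs for x in [cr(g[v,u0:u1],u0,th)] if x]; P=np.array(P); print(len(P),P.mean(0),np.polyfit(P[:,0],P[:,1],1)[0],P[:,1].std())
print("rear rim now (bin x=75)");rows(g,c,[180,182,184,198,200,202,204,206,208],150,156,.07,110)
print("rear rim before");rows(g0,c0,[184,195,197,199,201,203,205,207,209],92,99,.07,110)
print(g[182:186,150:158].astype(int), g[198:204,150:158].astype(int))
print("lip rows",g[200,206:226].astype(int)); print("stop row 140",g[140,206:226].astype(int)); print("before stop row 200",g0[200,206:226].astype(int))
print("before bin front row 206",g0[206,150:166].astype(int),"rear",g0[206,90:100].astype(int))
```

```text
rear rim now (bin x=75)
8 [0.5068 0.2404] 0.08096927373558059 0.002670225092674723
rear rim before
9 [0.4984 0.3903] 0.07301324016892526 0.0016218647838446342
[[ 95  88  88 106 147 128  92  89]
 [123  99  98 131 197 166 112 116]
 [128 126 128 151 203 175 143 158]
 [124 124 125 148 196 169 147 159]] [[ 83  84  92 120 134 108 111 116]
 [ 80  81  87 114 127 105 106 111]
 [ 78  79  86 113 127 105 106 111]
 [ 74  75  84 112 125 103 106 111]
 [ 69  70  78 109 124  99 105 111]
 [ 91  91  94 115 124  99 106 111]]
lip rows [212 213 213 214 214 214 217 219 211 213 217 213 145  91  82  85  89 114
 120 121]
stop row 140 [147 147 147 146 146 146 146 146 146 148 160 174 177 162 121  85  90 125
 144 146]
before stop row 200 [117 117 117 116 117 117 117 117 124 163 177 174 128  88  77  83 109 116
 116 117]
before bin front row 206 [205 204 194 146 128 135 134 134 119  88  82  82  83  82  86 111] rear [ 76  76  76  76  88 117 118 102 104 111]
```

The rear rim is at y≈0.2405, which matches a flush bin (expected 0.241). The bin is square within about 0.01 rad and the hook is back in its starting pose, so I'll hand the job in.

```bash
python3 -c "
from h import *
print(job_done())"
```

```text
the job is handed in; nothing more can be done
None
```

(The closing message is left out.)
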